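# Put the parts bins away in their matching holders and shut the guard

### The job

Put the four black bins away, each in the green holder whose outline matches it, keeping them upright and setting each down flat inside its rim. The round tub of blades goes in the round nest under the hinged clear guard: lift the guard by its bar, set the tub in, and lower the guard fully closed.

Things in the scene. Friction and masses are not known exactly. Their poses are not given: they have to be found in the camera images.
- long_wide_bin: Loose black open-topped plastic bin, 90 x 56 and 50 (height) mm, walls 3 mm, holding short wooden dowels fixed inside, 100 to 260 g. Origin: centre of its underside; x along its 90 mm length, z up. Can be gripped across its 56 mm width from above, on the outer walls near the top.
- long_slim_bin: Loose black open-topped plastic bin, 90 x 34 and 50 (height) mm, walls 3 mm, holding brass pins fixed inside, 100 to 260 g. Origin: centre of its underside; x along its 90 mm length, z up. Can be gripped across its 34 mm width from above, on the outer walls near the top.
- square_bin: Loose black open-topped plastic bin, 46 x 46 and 50 (height) mm, walls 3 mm, holding short steel pins fixed inside, 100 to 260 g. Origin: centre of its underside; x along its one side, z up. Can be gripped across its 46 mm width from above, on the outer walls near the top.
- round_tub: Loose black open-topped round plastic tub, 60 mm diameter, 45 high, wall 3 mm, holding steel blades fixed inside, 100 to 210 g. Origin: centre of its underside; z up. Can be gripped across its diameter from above, near the top.
- long_wide_holder: Fixed green plastic holder, 116 x 82 mm outside, an empty tray outline for the long wide bin: floor 3 mm thick, rim 4 mm thick whose top is 13 mm above the bench, 108 x 74 mm inside (9 mm play all round). Origin: centre of its underside, on the bench; x along its 116 mm length, z up.
- long_slim_holder: Fixed green plastic holder, 116 x 60 mm outside, an empty tray outline for the long slim bin: floor 3 mm thick, rim 4 mm thick whose top is 13 mm above the bench, 108 x 52 mm inside (9 mm play all round). Origin: centre of its underside, on the bench; x along its 116 mm length, z up.
- square_holder: Fixed green plastic holder, 72 x 72 mm outside, an empty tray outline for the square bin: floor 3 mm thick, rim 4 mm thick whose top is 13 mm above the bench, 64 x 64 mm inside (9 mm play all round). Origin: centre of its underside, on the bench; x along its one side, z up.
- guarded_station: Fixed aluminium base plate 128 (x) x 116 (y) x 6 mm with a green round nest at its centre for the round tub: nest floor 6 mm above the bench, rim 78 mm inside, 86 mm outside diameter, rim top 16 mm above the bench. Origin: centre of its underside; x points from the robot towards the hinge, z up. The hinge line runs along y at x = +60, z = +10 mm.
- guard (a joint): Clear plastic hood (116 x 104 mm, 64 high, open below and at the back) over the station; angle in rad, 0 = closed, grows as its front edge lifts up and back, at most 1.75; starts at 0 to 0.3. At 1.57 it stands wholly behind the hinge line, the nest free from above. 200 g; a stiff hinge (0.2 N m) keeps it at any angle; about 3 N at the bar moves it.
- guard_bar (a point): Middle of the guard's steel bar: round, 10 mm thick, 60 mm clear along y, on posts 34 mm above the hood's top, 15 mm back from its front edge; closed, at x = -43, z = +106 mm in the station's frame. Pinch it from above, fingers closing across it; it turns between the pads. Guard open: the hood's top face is 34 mm from the bar on the robot's side, so open the fingers only to 25 mm there.
There are look-alikes about, which are no part of the job. Leave any yellow look-alike of the guarded_station alone.

How it is judged:
By the outcome, as a careful person would: the job done as asked, in the order asked, and still so for the second after the job is handed in, with the robot touching nothing.
It also fails if it takes over 134 s, if anything falls off the work surface, if the arm or the gripper's body presses on something with over 40 N, if the wrist force passes 120 N, or if a joint passes its speed limit or range.

### The arm

A 6-joint arm with a two-finger parallel gripper is mounted at the origin on the work surface. World frame = base frame: x ahead of the robot, y to its left, z up, the work surface at z = 0. Lengths are in m, angles in degrees, forces in N, time in s.
With the tool pointing down it reaches from about 0.3 to 0.75 m from the base axis. Payload 8.5 kg.
Tool frame: the origin (TCP) lies at the very end of the fingers, on their centre line; the grasp point (between the pads) lies 19 mm behind it (env.hold_point_z is the distance from the TCP to the grasp point, in m); z points along the fingers, y is the line along which they close (so a half turn about z gives the same grasp; the last joint's range is limited). The gripper opens to 85 mm and grips with 20 to 120 N. Pads are 22 mm wide; open, the fingers measure 114 mm over their backs; the gripper's body (76 mm by 85 mm) begins 54 mm behind the grasp point. The pads swing forward as they close: fully open they stand 13 mm farther back than shut.
Start: joints at [-89.112, 21.807, 74.336, -0, 83.858, -12.336], TCP at [0.126, -0.535, 0.207] pointing down, gripper open.
Joint ranges: [-178.18, 178.18], [-50.72, 133.34], [12.68, 142.11], [-81.47, 261.47], [9.98, 163.14], [-165.26, 165.26]. Speed limits (degrees/s): [136.94, 136.94, 180, 180, 180, 180].

### API

Orientations are given as a 3x3 rotation matrix whose columns are the frame's x, y, z axes.
In Python, from rig import env, optics gives the robot as it stands.
- The arm moves only by the shell command python3 -m jog 'ROWS' [OPENING] [FORCE]. ROWS is JSON, a list of rows, each an object with "linear": the shift along the tool's x, y, z in units of 40 mm (1.0 is 40 mm), a list of three; "roll": the turn about the tool's z in units of 5 degrees (1.0 is 5 degrees). A call has 1 to 12 rows; each row shifts and turns the commanded pose from where the row before left it, along the tool's axes as they then stand; what a row does not reach is not made up. A row lasts 1/12 s, in which the tool goes at most 41.7 mm and 7.16 degrees, less where a joint would pass 70% of its speed; a pose out of reach is approached as far as the arm can. A call is refused whole if a number of a shift passes 1 or a number of a turn 1, either way. A call with a gripper value outside its range is refused whole. OPENING is the opening, from -1 (shut) to 1 (fully open), set as the call begins (- or left out, the last holds). The fingers move at their own pace and stop on an object; FORCE is the grip in N (left out, the last holds). Time passes only in rows, so rows that do not move let the fingers close. It gives the time, the measured TCP pose, the force, the opening and the grip force at its end, in the units of the state.
- env.observe(): the state, without advancing time (a new reading comes with each control period).
- optics.get_image(name): name is "side" or "top"; returns the picture (384x512x3 uint8, red, green, blue); there is no depth.
- optics.calibration(name): a dict with "fov_y" (degrees; the focal length in pixels is half the picture's height over the tangent of half this angle, whatever the lens; pixels are square), "cx", "cy" (the principal point, pixels), "D" ([k1, k2, p1, p2, k3] as OpenCV has them; the pictures are not rectified), "T" (4x4, takes a point from camera to world coordinates). Camera axes: x right, y down, z forward; pixel columns grow to the right and rows downward; lengths in m; the calibration is good to about 2 mm. A picture is of the moment at which its call begins. calibration takes no time and is no camera call.
- env.close_job(): hands the job in; it is judged then, once.
The state is a dict: "time_s": time; "q": joint angles; "qvel": joint speeds; "joint_efforts": joint torques, N m; "position": TCP position; "tool_rot": TCP orientation; "ft_force": force on the tool from outside, world axes, zero at the start; "wrist_torque": the same for the moment, N m; "grip_width": finger opening in m; "gripper_force": force on a finger pad.
Only numpy, scipy, OpenCV 4.12 (cv2) and the standard library are available. Lean on these libraries where they do the work, as an engineer would, in place of code of your own. Each camera call takes 0.05 s, during which the arm holds its last target. There are 200 camera calls.

## Working session

There is one attempt and no reset: what is moved stays moved. The work goes in short steps, Python scripts to look and compute and a shell command to move; the robot and the scene stay as the last step left them, time stands still between calls to the robot, and variables do not carry over. Pictures are saved under pics/ and viewed, at most 14 in all, crops included, and the job is handed in when it is done.

```bash
ls; mkdir -p pics
python3 - <<'E'
from rig import env, optics
import cv2
for n in("top","side"):
    im=optics.get_image(n); cv2.imwrite(f"pics/{n}0.png",im[:,:,::-1]); c=optics.calibration(n); print(n,c)
s=env.observe(); print(s['time_s'],s['position'],s['tool_rot'],s['grip_width'],env.hold_point_z)
E
```

```text
pics
top {'fov_y': 45.77824072068479, 'cx': 246.23406638767983, 'cy': 185.9686029456749, 'D': array([-0.15410664,  0.        ,  0.        ,  0.        ,  0.        ]), 'T': array([[-0.00582485, -0.99596576,  0.0895448 ,  0.28107753],
       [-0.99978236,  0.00759415,  0.01943085,  0.00388341],
       [-0.02003248, -0.08941213, -0.99579324,  1.19722732],
       [ 0.        ,  0.        ,  0.        ,  1.        ]])}
side {'fov_y': 50.20138866551445, 'cx': 246.36672886526296, 'cy': 199.5112410642832, 'D': array([-0.13050562,  0.        ,  0.        ,  0.        ,  0.        ]), 'T': array([[-0.95225562, -0.17686957,  0.24885013,  0.1306172 ],
       [-0.30466591,  0.60310121, -0.73718899,  0.83501189],
       [-0.01969551, -0.77780851, -0.62819265,  0.80438525],
       [ 0.        ,  0.        ,  0.        ,  1.        ]])}
0.1 [ 0.12581435 -0.53512174  0.20627759] [[ 9.73472303e-01  2.28804876e-01 -6.60898048e-05]
 [ 2.28804768e-01 -9.73471470e-01  1.29439315e-03]
 [ 2.31826925e-04 -1.27517754e-03 -9.99999160e-01]] 0.0853792834521033 0.0187
```

View pics/top0.png

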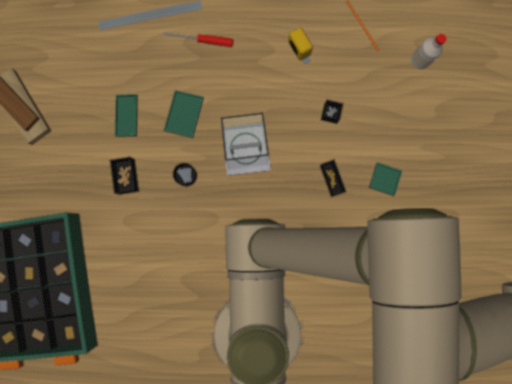

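View pics/side0.png

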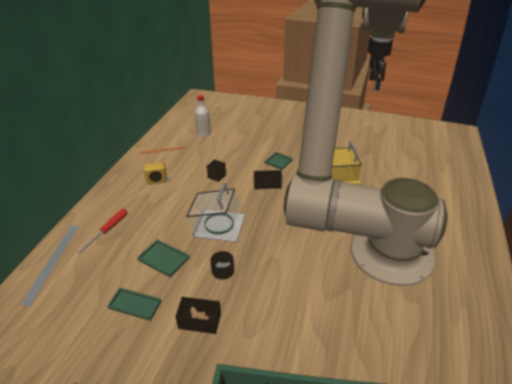

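Top view candidates:
- **Black bins:** wide (124,175), round tub (185,174), square (332,111), slim (333,178). The black cells of the box at (40,290) are a decoy.
- **Green holders:** slim (126,115), wide (184,114), square (385,179).
- **Guarded station:** clear at (246,143). The yellow look-alike at side (345,165) is to be left alone.

I'll measure these and check them in one crop.

```bash
cat > h.py <<'E'
from rig import env, optics
import cv2, numpy as np
def K(n):
    c=optics.calibration(n); f=192/np.tan(np.radians(c['fov_y']/2))
    return np.array([[f,0,c['cx']],[0,f,c['cy']],[0,0,1]]),c['D'],c['T']
def ray(n,px):
    k,D,T=K(n); u=cv2.undistortPoints(np.float64(px).reshape(-1,1,2),k,D)[:,0]
    return T[:3,3],np.c_[u,np.ones(len(u))]@T[:3,:3].T
def plane(n,px,z):
    o,d=ray(n,px); return (o+d*((z-o[2])/d[:,2])[:,None])[:,:2]
def proj(n,P):
    k,D,T=K(n); Ti=np.linalg.inv(T)
    return cv2.projectPoints(np.float64(P).reshape(-1,1,3),cv2.Rodrigues(Ti[:3,:3])[0],Ti[:3,3],k,D)[0][:,0]
def masks(im):
    h=cv2.cvtColor(im,cv2.COLOR_RGB2HSV); 
    return {'black':((h[...,2]<60)&~((h[...,0]>60)&(h[...,0]<95)&(h[...,1]>110)&(h[...,2]>45))).astype(np.uint8)*255,
     'green':((h[...,0]>60)&(h[...,0]<95)&(h[...,1]>80)&(h[...,2]>45)).astype(np.uint8)*255}
def find(n,im,kind,px,z,r=40):
    m=masks(im)[kind]; m=cv2.morphologyEx(m,cv2.MORPH_CLOSE,np.ones((9,9)))if kind=='black' else m
    cs=cv2.findContours(m,cv2.RETR_EXTERNAL,cv2.CHAIN_APPROX_NONE)[0]
    cs=[c for c in cs if cv2.contourArea(c)>80 and np.hypot(*(c[:,0].mean(0)-px))<r]
    if not cs: return None
    c=max(cs,key=cv2.contourArea)[:,0]
    w=plane(n,c,z); (x,y),(a,b),t=cv2.minAreaRect(np.float32(w*1000))
    if a<b: a,b,t=b,a,t+90
    return x/1000,y/1000,a,b,(t+90)%180-90
def state():
    s=env.observe(); R=s['tool_rot']; p=s['position']
    print('t',round(s['time_s'],2),'p',p.round(4),'yaw(y axis)',np.degrees(np.arctan2(R[1,1],R[0,1])).round(2),'F',s['ft_force'].round(1),'w',round(s['grip_width'],4)); return s
E
python3 - <<'E'
from h import *
im=optics.get_image('top'); si=optics.get_image('side')
for nm,k,p,z,zt in [('wide','black',(124,175),.025,.05),('tub','black',(185,174),.0225,.045),('square','black',(332,111),.025,.05),('slim','black',(333,178),.025,.05),('Hslim','green',(126,115),.006,.01),('Hwide','green',(184,114),.006,.01),('Hsq','green',(385,179),.006,.01)]:
    r=find('top',im,k,p,z,15); print(nm,np.round(r,3))
    q=proj('side',[[r[0],r[1],z]])[0]; print('   side px',q.round(), np.round(find('side',si,k,q,z,25) or 0,3))
a=cv2.resize(im[90:200,100:270],None,fx=3.5,fy=3.5,interpolation=2); b=cv2.resize(im[90:200,300:410],None,fx=2,fy=2)
cv2.imwrite('pics/c1.png',a[:,:,::-1])
b=cv2.resize(si[170:290,150:270],None,fx=5,fy=5,interpolation=2);cv2.imwrite('pics/c2.png',b[:,:,::-1])
E
```

```text
wide [ 0.417  0.349 92.136 64.36   8.681]
   side px [198. 315.] [ 0.419  0.347 97.022 84.143  8.806]
tub [ 0.419  0.189 62.017 51.803 44.875]
   side px [222. 265.] [  0.421   0.187  89.117  54.402 -70.749]
square [  0.583  -0.2    54.383  45.647 -14.447]
   side px [216. 170.] [  0.584  -0.199 112.314  54.24  -69.785]
slim [ 0.406 -0.197 85.966 38.991 18.963]
   side px [267. 179.] [  0.405  -0.198  92.499  82.445 -73.208]
Hslim [  0.585   0.355 110.614  53.222   1.694]
   side px [134. 304.] [ 0.576  0.355 87.687 43.153  1.939]
Hwide [  0.585   0.195 110.081  76.618 -14.503]
   side px [163. 257.] [ 0.565  0.203 63.807 54.554 75.313]
Hsq [ 0.405 -0.343 68.135 66.574 71.305]
   side px [279. 160.] 0
```

View pics/c1.png

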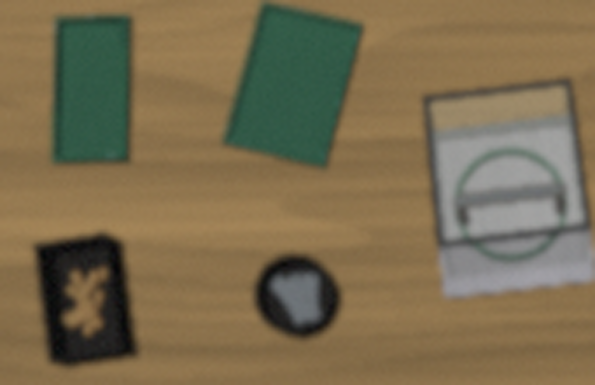

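View pics/c2.png

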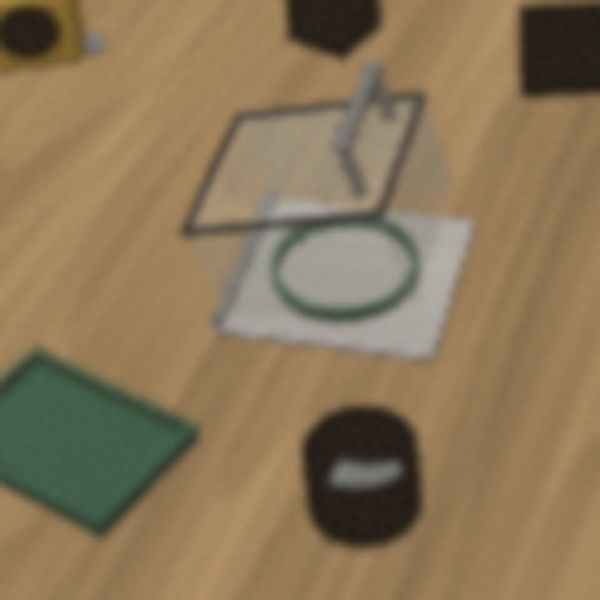

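The crops confirm the clear station with its guard slightly open: bar at top (246,144.6) and side (221.6,191.4), ring centre at top (246,148) and side (219,223.6). The wide, slim and tub outlines match the descriptions. Next I'll measure the station and work out grasp targets.

```bash
cat >> h.py <<'E'
def tri(a,b):
    o1,d1=ray('top',[a]);o2,d2=ray('side',[b]); A=np.c_[d1[0],-d2[0]]
    s=np.linalg.lstsq(A,o2-o1,rcond=None)[0]; p,q=o1+s[0]*d1[0],o2+s[1]*d2[0]
    return (p+q)/2,np.linalg.norm(p-q)
def go(x,y,z,ya):
    "ya: wanted tool y-axis yaw (mod 180)"
    s=state(); R=s['tool_rot']; cur=np.degrees(np.arctan2(R[1,1],R[0,1]))
    d=(ya-cur+90)%180-90; q6=s['q'][5]
    f=np.radians(cur+d); Y=np.array([np.cos(f),np.sin(f),0]); Z=np.array([0,0,-1]); X=np.cross(Y,Z)
    v=(np.array([x,y,z])-s['position'])/.04
    print('roll units',round(-d/5,3),'q6',round(q6,1),'then linear xyz',(v@X).round(3),(v@Y).round(3),(v@Z).round(3))
E
python3 - <<'E'
from h import *
c=plane('top',[(246,148.3)],.016)[0];print('nest top',c,'side',plane('side',[(219,223.6)],.016)[0])
e=plane('top',[(227.1,174.9),(269.1,170.6)],.006); d=e[0]-e[1]; print('near edge',e,'len',np.linalg.norm(d),'y-axis yaw',np.degrees(np.arctan2(d[1],d[0])),'mid',e.mean(0))
sc=plane('side',[(150+218/5,170+330/5),(150+434/5,170+357/5),(150+470/5,170+220/5)],.006);print('side corners',sc)
for a,b in sc[[1,0]],sc[[2,1]]: print(np.degrees(np.arctan2(*(b-a)[::-1])),np.linalg.norm(b-a))
print('bar',tri((246,144.6),(221.6,191.4)))
for a,b in [((462,199),(340,150)),((560,185),(376,65))]: print(tri((100+a[0]/3.5,90+a[1]/3.5),(150+b[0]/5,170+b[1]/5)))
E
```

```text
nest top [0.48679658 0.02696884] side [0.48469407 0.03642343]
near edge [[ 0.41791351  0.07746891]
 [ 0.42843059 -0.03342431]] len 0.11139082407460942 y-axis yaw 95.41770837739752 mid [0.42317205 0.0220223 ]
side corners [[ 0.53955596  0.09536926]
 [ 0.41618943  0.08064603]
 [ 0.43275685 -0.03464925]]
6.805800393359203 0.12424200027636444
98.17717659550583 0.11647952914339324
bar (array([0.47554068, 0.02448938, 0.12594582]), np.float64(0.0021689957805597986))
(array([0.47206544, 0.05841683, 0.12290453]), np.float64(0.00011639018635055484))
(array([ 0.47798421, -0.00910355,  0.1299298 ]), np.float64(0.0036609871925885))
```

```bash
python3 -c "
from h import *
go(.4735,.0275,.21,6.5)"; python3 -m jog '[{"linear":[0,0,0],"roll":-1},{"linear":[0,0,0],"roll":-1}]' -0.06 40; python3 -c "
from h import *
print(env.observe()['q'])
go(.4735,.0275,.21,6.5)"
```

```text
t 0.2 p [ 0.1258 -0.5352  0.2065] yaw(y axis) -76.78 F [ 0.1 -0.2  0.5] w 0.0854
roll units -16.655 q6 -12.3 then linear xyz 12.994 10.229 -0.088
time_s: 0.37
position: [0.1258, -0.5353, 0.2066]
tool_rot: [[0.917, 0.398, -0.0], [0.398, -0.917, 0.001], [0.0, -0.001, -1.0]]
ft_force: [-0.1, -0.0, 0.2]
grip_width: 0.0637
gripper_force: 0.0
[-8.91122261e+01  2.18194135e+01  7.43530334e+01 -6.46175724e-04
  8.38593524e+01 -2.25591598e+01]
t 0.37 p [ 0.1258 -0.5353  0.2066] yaw(y axis) -66.55 F [-0.1 -0.   0.2] w 0.0637
roll units -14.611 q6 -22.6 then linear xyz 12.995 10.229 -0.085
```

```bash
python3 -m jog '[{"linear":[0,0,0],"roll":-1},{"linear":[0,0,0],"roll":-1},{"linear":[0,0,0],"roll":-1},{"linear":[0,0,0],"roll":-1},{"linear":[0,0,0],"roll":-1},{"linear":[0,0,0],"roll":-1},{"linear":[0,0,0],"roll":-1},{"linear":[0,0,0],"roll":-1},{"linear":[0,0,0],"roll":-1},{"linear":[0,0,0],"roll":-1},{"linear":[0,0,0],"roll":-1},{"linear":[0,0,0],"roll":-1}]' >/dev/null
python3 -m jog '[{"linear":[0,0,0],"roll":-1},{"linear":[0,0,0],"roll":-1},{"linear":[0,0,0],"roll":-0.6},{"linear":[0.65,0.51,0],"roll":0},{"linear":[0.65,0.51,0],"roll":0},{"linear":[0.65,0.51,0],"roll":0},{"linear":[0.65,0.51,0],"roll":0},{"linear":[0.65,0.51,0],"roll":0},{"linear":[0.65,0.51,0],"roll":0},{"linear":[0.65,0.51,0],"roll":0},{"linear":[0.65,0.51,0],"roll":0},{"linear":[0.65,0.51,0],"roll":0}]' >/dev/null
python3 -m jog '[{"linear":[0.65,0.51,0],"roll":0},{"linear":[0.65,0.51,0],"roll":0},{"linear":[0.65,0.51,0],"roll":0},{"linear":[0.65,0.51,0],"roll":0},{"linear":[0.65,0.51,0],"roll":0},{"linear":[0.65,0.51,0],"roll":0},{"linear":[0.65,0.51,0],"roll":0},{"linear":[0.65,0.51,0],"roll":0},{"linear":[0.65,0.51,0],"roll":0},{"linear":[0.65,0.51,0],"roll":0},{"linear":[0.65,0.51,0],"roll":0},{"linear":[0,0,0],"roll":0}]'; python3 -c "
from h import *
go(.4735,.0275,.11,6.5)
print(env.observe()['q'].round(1))"
```

```text
time_s: 3.37
position: [0.4767, 0.0296, 0.2065]
tool_rot: [[-0.113, 0.994, 0.001], [0.994, 0.113, 0.001], [0.001, 0.001, -1.0]]
ft_force: [0.3, 0.8, -0.5]
grip_width: 0.0402
gripper_force: 0.0
t 3.37 p [0.4767 0.0296 0.2065] yaw(y axis) 6.47 F [ 0.3  0.8 -0.5] w 0.0402
roll units -0.007 q6 -17.2 then linear xyz -0.043 -0.086 2.413
[-10.7  14.5  85.3   0.1  80.1 -17.2]
```

```bash
python3 -m jog '[{"linear":[-0.04,-0.09,0.4],"roll":0},{"linear":[0,0,0.5],"roll":0},{"linear":[0,0,0.5],"roll":0},{"linear":[0,0,0.4],"roll":0},{"linear":[0,0,0.4],"roll":0},{"linear":[0,0,0.2],"roll":0},{"linear":[0,0,0],"roll":0}]';  python3 -c "
from h import *
im=optics.get_image('side'); cv2.imwrite('pics/s1.png',cv2.resize(im[130:260,150:290],None,fx=4,fy=4,interpolation=2)[:,:,::-1])"
```

```text
time_s: 3.95
position: [0.4707, 0.0237, 0.1095]
tool_rot: [[-0.108, 0.994, -0.003], [0.994, 0.108, 0.001], [0.001, -0.003, -1.0]]
ft_force: [-0.7, 0.0, -0.1]
grip_width: 0.0402
gripper_force: 0.0
```

View pics/s1.png

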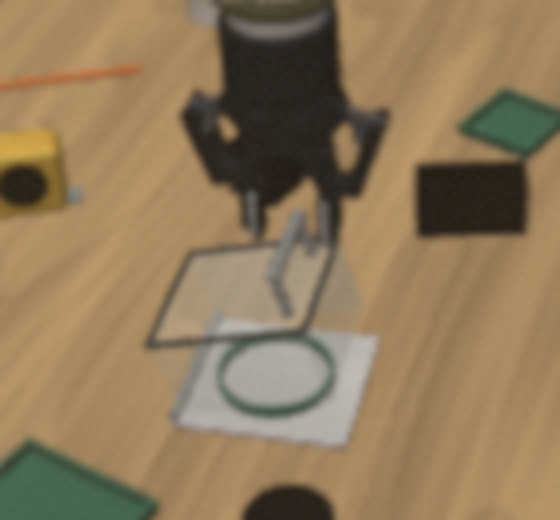

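The fingers at (252,212) and (325,210) straddle the bar at (297,220), with a gap all round, so I'll close.

```bash
python3 -m jog '[{"linear":[0,0,0]},{"linear":[0,0,0]},{"linear":[0,0,0]},{"linear":[0,0,0]},{"linear":[0,0,0]},{"linear":[0,0,0]}]' -1 40
```

```text
invalid input
```

```bash
python3 -m jog '[{"linear":[0,0,0],"roll":0},{"linear":[0,0,0],"roll":0},{"linear":[0,0,0],"roll":0},{"linear":[0,0,0],"roll":0},{"linear":[0,0,0],"roll":0},{"linear":[0,0,0],"roll":0},{"linear":[0,0,0],"roll":0}]' -1 40
python3 - <<'E'
from h import *
s=state()
# arc increments in tool y (station +x) and tool z(down) for grasp point
p=s['position']; yaw=np.radians(6.5); c=np.array([.4865,.0295]); 
xs=(p[:2]-c)@[np.cos(yaw),np.sin(yaw)]; zb=p[2]+.0187
print('bar station x,z',xs,zb,'th',137-np.degrees(np.arctan2(zb-.01,xs-.06)),'r',np.hypot(xs-.06,zb-.01))
th0=np.radians(137)-np.arctan2(zb-.01,xs-.06); r=np.hypot(xs-.06,zb-.01)
t=np.linspace(th0,1.64,25); a=np.radians(137)-t
print(np.c_[np.diff(r*np.cos(a)),-np.diff(r*np.sin(a))].round(4)[:,:]/.04)
E
```

```text
time_s: 4.58
position: [0.4716, 0.0238, 0.1109]
tool_rot: [[-0.108, 0.994, 0.0], [0.994, 0.108, -0.0], [-0.0, 0.0, -1.0]]
ft_force: [-0.4, 0.9, -0.0]
grip_width: 0.0
gripper_force: 0.0
t 4.58 p [0.4716 0.0238 0.1109] yaw(y axis) 6.23 F [-0.4  0.9 -0. ] w 0.0
bar station x,z -0.015408752430113276 0.12962822935518314 th 14.774342444735424 r 0.14141213951327664
[[ 0.175  -0.1025]
 [ 0.18   -0.0925]
 [ 0.185  -0.0825]
 [ 0.19   -0.0725]
 [ 0.195  -0.06  ]
 [ 0.1975 -0.05  ]
 [ 0.2    -0.0375]
 [ 0.2025 -0.0275]
 [ 0.2025 -0.015 ]
 [ 0.2025 -0.0025]
 [ 0.2025  0.0075]
 [ 0.2025  0.02  ]
 [ 0.2     0.0325]
 [ 0.2     0.0425]
 [ 0.195   0.055 ]
 [ 0.1925  0.065 ]
 [ 0.1875  0.0775]
 [ 0.1825  0.0875]
 [ 0.1775  0.0975]
 [ 0.1725  0.1075]
 [ 0.165   0.1175]
 [ 0.16    0.1275]
 [ 0.15    0.1375]
 [ 0.1425  0.145 ]]
```

Grip width is 0, so the pinch missed the bar. I'll look from both cameras.

```bash
python3 -c "
from h import *
a=optics.get_image('side')[150:250,150:290];b=optics.get_image('top')[80:200,190:310]
a=cv2.resize(a,(560,400),interpolation=2);b=cv2.resize(b,(400,400),interpolation=2)
cv2.imwrite('pics/s2.png',cv2.resize(np.hstack([a,b]),(800,333))[:,:,::-1])"
```

```text
(no output)
```

View pics/s2.png

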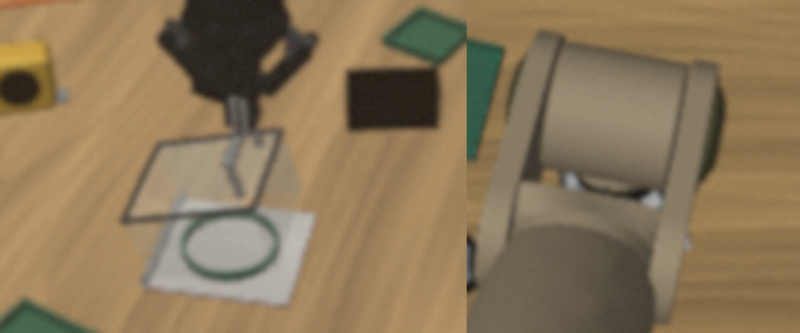

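```bash
python3 -c "
from h import *
s=state();p=s['position']
print('tip',proj('side',[p]),'grasp',proj('side',[p+[0,0,.0187]]))
im=optics.get_image('side'); cv2.imwrite('pics/s3.png',cv2.resize(im[160:215,195:255],None,fx=10,fy=10,interpolation=2)[:,:,::-1])"
```

```text
t 4.68 p [0.4716 0.0238 0.1109] yaw(y axis) 6.23 F [ 0.1 -0.3 -0.8] w -0.0001
tip [[222.95473053 195.80086806]] grasp [[222.57153762 190.37821133]]
```

View pics/s3.png

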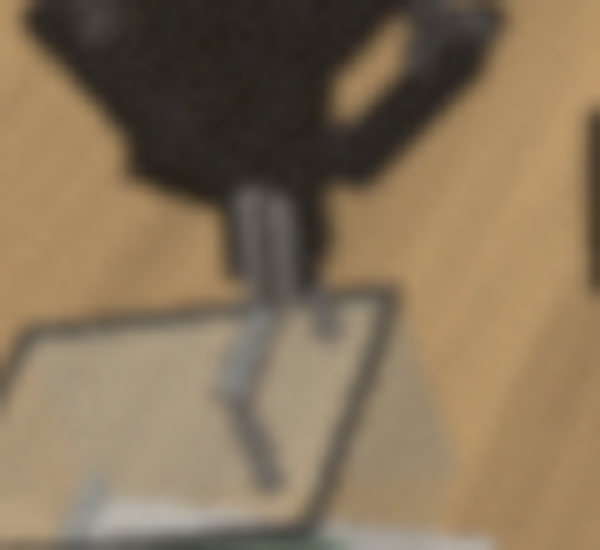

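```bash
python3 -c "
from h import *
p=np.array([.1258,-.5352,.2065]); Y=np.array([.2288,-.9735,0])
print(proj('side',[p,p+[0,0,.013],p+[0,0,.0187+.054]]))
print(proj('side',[p+Y*.0427+[0,0,.013],p-Y*.0427+[0,0,.013]]))
im=cv2.imread('pics/side0.png'); cv2.imwrite('pics/s4.png',cv2.resize(im[30:105,340:420],None,fx=7,fy=7,interpolation=2))"
```

```text
[[372.01215251  95.105685  ]
 [372.58601152  91.6232279 ]
 [375.25855995  75.19722087]]
[[370.51538336  86.59505638]
 [374.75397792  96.91014671]]
```

View pics/s4.png

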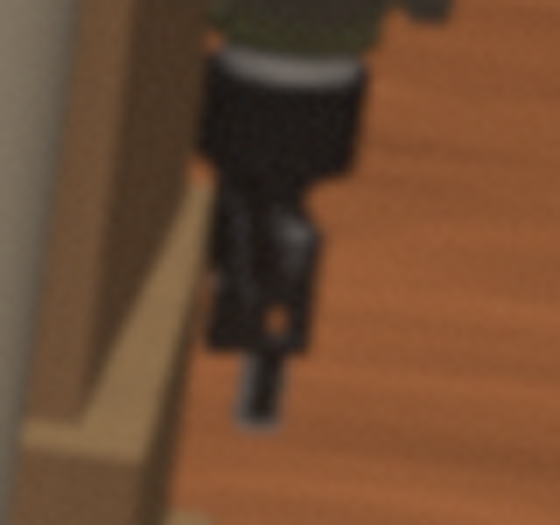

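The fingertips look about 5 px (15–19 mm) higher in the picture than the reported TCP, here and at the start, and the pinch closed on nothing. So the real tips are higher. I'll reopen, go down 15 mm watching the force, and try again.

```bash
python3 -m jog '[{"linear":[0,0,-0.5],"roll":0},{"linear":[0,0,0],"roll":0},{"linear":[0,0,0],"roll":0},{"linear":[0,0,0],"roll":0},{"linear":[0,0,0.5],"roll":0},{"linear":[0,0,0.1],"roll":0},{"linear":[0,0,0.1],"roll":0},{"linear":[0,0,0.1],"roll":0},{"linear":[0,0,0.08],"roll":0},{"linear":[0,0,0],"roll":0}]' -0.06 40
python3 -m jog '[{"linear":[0,0,0],"roll":0},{"linear":[0,0,0],"roll":0},{"linear":[0,0,0],"roll":0},{"linear":[0,0,0],"roll":0},{"linear":[0,0,0],"roll":0},{"linear":[0,0,0],"roll":0},{"linear":[0,0,0],"roll":0}]' -1 40
```

```text
time_s: 5.57
position: [0.4715, 0.0238, 0.0953]
tool_rot: [[-0.108, 0.994, -0.001], [0.994, 0.108, 0.0], [0.0, -0.001, -1.0]]
ft_force: [0.2, 0.7, 0.7]
grip_width: 0.0403
gripper_force: 0.0
time_s: 6.15
position: [0.4717, 0.0237, 0.0958]
tool_rot: [[-0.108, 0.994, 0.0], [0.994, 0.108, -0.0], [-0.0, 0.0, -1.0]]
ft_force: [-0.5, -1.0, 2.7]
grip_width: 0.0081
gripper_force: 39.2
```

```bash
python3 -m jog '[{"linear":[0,0,0],"roll":0},{"linear":[0,0,0],"roll":0},{"linear":[0,0,0],"roll":0},{"linear":[0,0,0],"roll":0},{"linear":[0,0,0.1],"roll":0},{"linear":[0,0,0.1],"roll":0},{"linear":[0,0,0.1],"roll":0},{"linear":[0,0,0],"roll":0}]' -0.06 40
python3 -m jog '[{"linear":[0,0,0],"roll":0},{"linear":[0,0,0],"roll":0},{"linear":[0,0,0],"roll":0},{"linear":[0,0,0],"roll":0},{"linear":[0,0,0],"roll":0},{"linear":[0,0,0],"roll":0},{"linear":[0,0,0],"roll":0}]' -1 40
```

```text
time_s: 6.82
position: [0.4711, 0.0239, 0.0826]
tool_rot: [[-0.108, 0.994, -0.002], [0.994, 0.108, 0.0], [0.001, -0.002, -1.0]]
ft_force: [0.2, -0.6, 0.8]
grip_width: 0.0401
gripper_force: 0.0
time_s: 7.4
position: [0.4716, 0.0238, 0.0837]
tool_rot: [[-0.108, 0.994, 0.0], [0.994, 0.108, -0.0], [-0.0, 0.0, -1.0]]
ft_force: [-1.3, 0.2, 1.8]
grip_width: 0.0085
gripper_force: 39.0
```

Now gripped: the bar is held at 8.5 mm and the hood is not touched. The real tips sit about 19 mm above the reported TCP. I'll lift along the arc.

```bash
python3 -m jog '[{"linear":[0,0.175,-0.10],"roll":0},{"linear":[0,0.18,-0.09],"roll":0},{"linear":[0,0.185,-0.08],"roll":0},{"linear":[0,0.19,-0.07],"roll":0},{"linear":[0,0.195,-0.06],"roll":0},{"linear":[0,0.2,-0.05],"roll":0},{"linear":[0,0.2,-0.04],"roll":0},{"linear":[0,0.2,-0.03],"roll":0}]'
```

```text
time_s: 8.07
position: [0.5321, 0.0306, 0.1053]
tool_rot: [[-0.109, 0.994, -0.001], [0.994, 0.109, 0.0], [0.0, -0.001, -1.0]]
ft_force: [-5.4, -0.2, 7.1]
grip_width: 0.0081
gripper_force: 41.4
```

```bash
python3 -m jog '[{"linear":[0,0.2,-0.04],"roll":0},{"linear":[0,0.2,-0.015],"roll":0},{"linear":[0,0.2,-0.005],"roll":0},{"linear":[0,0.2,0.01],"roll":0},{"linear":[0,0.2,0.02],"roll":0},{"linear":[0,0.2,0.03],"roll":0},{"linear":[0,0.2,0.04],"roll":0},{"linear":[0,0.195,0.055],"roll":0}]'
```

```text
time_s: 8.73
position: [0.5963, 0.0378, 0.1001]
tool_rot: [[-0.109, 0.994, -0.001], [0.994, 0.109, 0.001], [0.001, -0.001, -1.0]]
ft_force: [-4.7, 3.5, -0.6]
grip_width: 0.0085
gripper_force: 39.3
```

```bash
python3 -m jog '[{"linear":[0,0.19,0.06],"roll":0},{"linear":[0,0.19,0.08],"roll":0},{"linear":[0,0.18,0.09],"roll":0},{"linear":[0,0.18,0.1],"roll":0},{"linear":[0,0.17,0.11],"roll":0},{"linear":[0,0.16,0.12],"roll":0},{"linear":[0,0,0],"roll":0}]'
python3 -c "
from h import *
a=optics.get_image('side')[110:250,140:300]
cv2.imwrite('pics/s5.png',cv2.resize(a,None,fx=4,fy=4,interpolation=2)[:,:,::-1])"
```

```text
time_s: 9.32
position: [0.6396, 0.0426, 0.077]
tool_rot: [[-0.109, 0.994, 0.001], [0.994, 0.109, 0.001], [0.001, 0.001, -1.0]]
ft_force: [0.1, 4.0, -0.6]
grip_width: 0.0084
gripper_force: 39.0
```

View pics/s5.png

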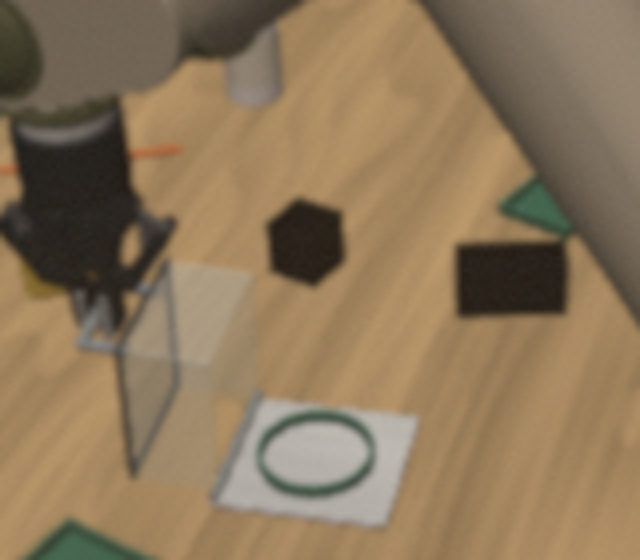

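The guard stands upright behind the hinge with the bar between the pads at crop (100,320), and the nest is free at side (219,223). I'll push it slightly further, open to 25 mm and back out upward.

```bash
python3 -m jog '[{"linear":[0,0.15,0.13],"roll":0},{"linear":[0,0,0],"roll":0}]'; python3 -m jog '[{"linear":[0,0,0],"roll":0},{"linear":[0,0,0],"roll":0},{"linear":[0,0,0],"roll":0},{"linear":[0,0,0],"roll":0},{"linear":[0,0,-0.3],"roll":0},{"linear":[0,0,-0.6],"roll":0},{"linear":[0,0,-0.6],"roll":0},{"linear":[0,0,-0.6],"roll":0},{"linear":[0,0,-0.6],"roll":0},{"linear":[0,0,-0.3],"roll":0},{"linear":[0,0,0],"roll":0}]' -0.41; python3 -c "
from h import *
print(env.observe()['q'].round(1)); go(.419,.189,.18,96.5)"
```

```text
time_s: 9.53
position: [0.6451, 0.0433, 0.0723]
tool_rot: [[-0.109, 0.994, 0.001], [0.994, 0.109, 0.001], [0.001, 0.001, -1.0]]
ft_force: [0.6, 5.6, -1.2]
grip_width: 0.0082
gripper_force: 39.2
time_s: 10.45
position: [0.6454, 0.0423, 0.1965]
tool_rot: [[-0.108, 0.994, 0.006], [0.994, 0.108, -0.001], [-0.002, 0.006, -1.0]]
ft_force: [0.7, -0.1, 0.8]
grip_width: 0.0253
gripper_force: 0.0
[ -6.7  32.   58.7  -0.   89.  -12.9]
t 10.45 p [0.6454 0.0423 0.1965] yaw(y axis) 6.21 F [ 0.7 -0.1  0.8] w 0.0253
roll units 17.942 q6 -12.9 then linear xyz -5.208 -4.285 0.411
```

```bash
python3 -m jog '[{"linear":[0,0,0],"roll":1},{"linear":[0,0,0],"roll":1},{"linear":[0,0,0],"roll":1},{"linear":[0,0,0],"roll":1},{"linear":[0,0,0],"roll":1},{"linear":[0,0,0],"roll":1},{"linear":[0,0,0],"roll":1},{"linear":[0,0,0],"roll":1},{"linear":[0,0,0],"roll":1},{"linear":[0,0,0],"roll":1},{"linear":[0,0,0],"roll":1},{"linear":[0,0,0],"roll":1}]' >/dev/null; python3 -m jog '[{"linear":[0,0,0],"roll":1},{"linear":[0,0,0],"roll":1},{"linear":[0,0,0],"roll":1},{"linear":[0,0,0],"roll":1},{"linear":[0,0,0],"roll":1},{"linear":[0,0,0],"roll":0.94},{"linear":[0,0,0],"roll":0}]' 1 >/dev/null
python3 -m jog '[{"linear":[-0.58,-0.48,0],"roll":0},{"linear":[-0.58,-0.48,0],"roll":0},{"linear":[-0.58,-0.48,0],"roll":0},{"linear":[-0.58,-0.48,0],"roll":0},{"linear":[-0.58,-0.48,0],"roll":0},{"linear":[-0.58,-0.48,0],"roll":0},{"linear":[-0.58,-0.48,0],"roll":0},{"linear":[-0.58,-0.48,0],"roll":0},{"linear":[-0.58,-0.48,0],"roll":0},{"linear":[0,0,0],"roll":0}]'; python3 -c "
from h import *
go(.4195,.188,.08,96.5)"
```

```text
time_s: 12.87
position: [0.4129, 0.1924, 0.1927]
tool_rot: [[0.993, 0.119, -0.002], [0.119, -0.993, 0.0], [-0.002, -0.001, -1.0]]
ft_force: [-0.2, 1.3, 0.1]
grip_width: 0.0857
gripper_force: 0.0
t 12.87 p [0.4129 0.1924 0.1927] yaw(y axis) -83.15 F [-0.2  1.3  0.1] w 0.0857
roll units 0.07 q6 93.2 then linear xyz 0.151 0.128 2.818
```

```bash
python3 -m jog '[{"linear":[0.15,0.13,0.4],"roll":0},{"linear":[0,0,0.6],"roll":0},{"linear":[0,0,0.6],"roll":0},{"linear":[0,0,0.6],"roll":0},{"linear":[0,0,0.6],"roll":0},{"linear":[0,0,0.4],"roll":0},{"linear":[0,0,0.2],"roll":0},{"linear":[0,0,0],"roll":0}]'; python3 -c "
from h import *
s=state();p=s['position'];Y=s['tool_rot'][:,1]
print([(proj('side',[p+Y*k*.0427+[0,0,.0]])[0]-[180,200]).round(1)*6 for k in(-1,1)])
cv2.imwrite('pics/s6.png',cv2.resize(optics.get_image('side')[200:290,180:270],None,fx=6,fy=6,interpolation=2)[:,:,::-1])"
```

```text
time_s: 13.53
position: [0.423, 0.1857, 0.0555]
tool_rot: [[0.993, 0.115, -0.003], [0.115, -0.993, -0.001], [-0.003, 0.0, -1.0]]
ft_force: [-0.7, 0.4, 0.9]
grip_width: 0.0852
gripper_force: 0.0
t 13.53 p [0.423  0.1857 0.0555] yaw(y axis) -83.4 F [-0.7  0.4  0.9] w 0.0852
[array([214.8, 406.8]), array([264. , 259.8])]
```

View pics/s6.png

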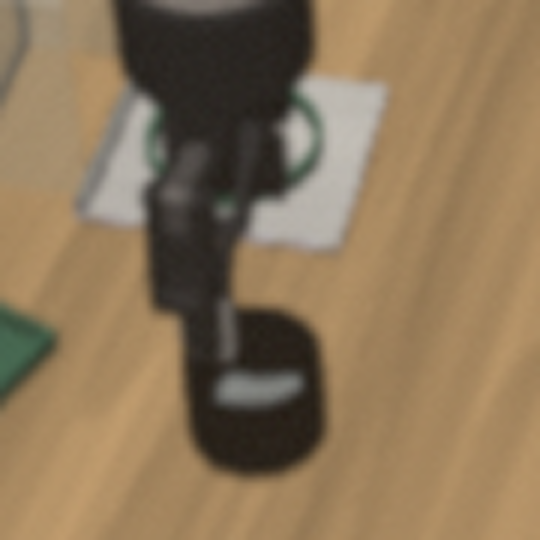

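The near finger tip is at crop (212,362), about 7 px above where the reported TCP projects. That again means a real tip about 20 mm higher, and it's lined up over the tub. I'll go down to a reported z of about −0.004, which puts the real tips near 17 mm.

```bash
python3 -m jog '[{"linear":[-0.09,-0.05,0.2],"roll":0},{"linear":[0,0,0.3],"roll":0},{"linear":[0,0,0.3],"roll":0},{"linear":[0,0,0.3],"roll":0},{"linear":[0,0,0.2],"roll":0},{"linear":[0,0,0.15],"roll":0},{"linear":[0,0,0],"roll":0},{"linear":[0,0,0],"roll":0}]'; python3 -m jog '[{"linear":[0,0,0],"roll":0},{"linear":[0,0,0],"roll":0},{"linear":[0,0,0],"roll":0},{"linear":[0,0,0],"roll":0},{"linear":[0,0,0],"roll":0},{"linear":[0,0,0],"roll":0},{"linear":[0,0,0],"roll":0},{"linear":[0,0,0],"roll":0}]' -1 50
```

```text
time_s: 14.25
position: [0.4202, 0.1877, -0.0006]
tool_rot: [[0.993, 0.114, 0.001], [0.114, -0.993, 0.0], [0.001, -0.0, -1.0]]
ft_force: [-0.1, 0.1, 0.6]
grip_width: 0.0851
gripper_force: 0.0
time_s: 14.92
position: [0.4203, 0.1876, 0.0002]
tool_rot: [[0.993, 0.114, 0.002], [0.114, -0.993, 0.0], [0.002, 0.0, -1.0]]
ft_force: [-2.9, -1.7, 10.9]
grip_width: 0.059
gripper_force: 51.3
```

```bash
python3 -m jog '[{"linear":[0,0,-0.2],"roll":0},{"linear":[0,0,-0.5],"roll":0},{"linear":[0,0,-0.5],"roll":0},{"linear":[0,0,-0.5],"roll":0},{"linear":[0,0,-0.5],"roll":0},{"linear":[0,0,-0.2],"roll":0},{"linear":[0,0,0],"roll":0}]'; python3 -c "
from h import *
go(.4870,.0295,.1,96.5)"
```

```text
time_s: 15.5
position: [0.4206, 0.1879, 0.0967]
tool_rot: [[0.994, 0.114, 0.004], [0.114, -0.994, 0.001], [0.004, -0.0, -1.0]]
ft_force: [0.3, 0.2, -2.1]
grip_width: 0.0591
gripper_force: 54.4
t 15.5 p [0.4206 0.1879 0.0967] yaw(y axis) -83.47 F [ 0.3  0.2 -2.1] w 0.0591
roll units 0.006 q6 92.8 then linear xyz 1.2 4.121 -0.082
```

```bash
python3 -m jog '[{"linear":[0.1,0.3,0],"roll":0},{"linear":[0.2,0.7,0],"roll":0},{"linear":[0.2,0.7,0],"roll":0},{"linear":[0.2,0.7,0],"roll":0},{"linear":[0.2,0.7,0],"roll":0},{"linear":[0.2,0.7,0],"roll":0},{"linear":[0.1,0.3,0],"roll":0},{"linear":[0,0,0],"roll":0},{"linear":[0,0,0],"roll":0}]'; python3 -c "
from h import *
go(.4870,.0295,.0115,96.5)
cv2.imwrite('pics/s7.png',cv2.resize(optics.get_image('side')[150:260,150:290],None,fx=5,fy=5,interpolation=2)[:,:,::-1])"
```

```text
time_s: 16.25
position: [0.4855, 0.0303, 0.0941]
tool_rot: [[0.994, 0.112, -0.002], [0.112, -0.994, 0.001], [-0.002, -0.001, -1.0]]
ft_force: [0.4, 0.6, -1.5]
grip_width: 0.0588
gripper_force: 54.4
t 16.25 p [0.4855 0.0303 0.0941] yaw(y axis) -83.55 F [ 0.4  0.6 -1.5] w 0.0588
roll units -0.009 q6 73.1 then linear xyz 0.034 0.025 2.064
```

View pics/s7.png

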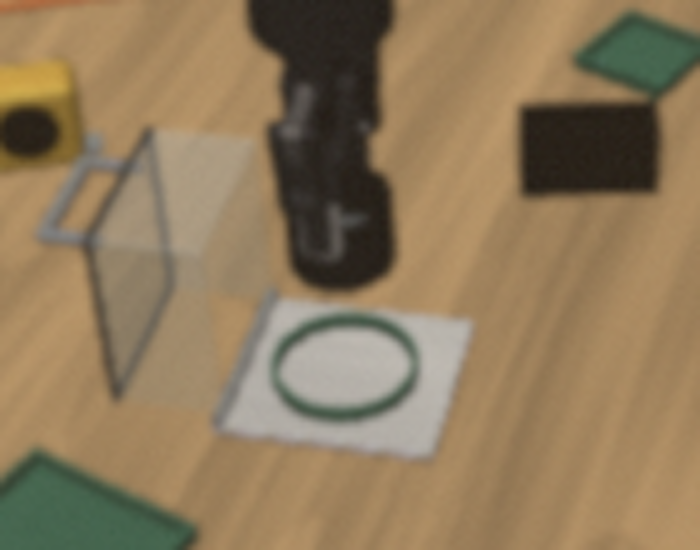

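The tub is held upright over the ring centre (345,368 in the crop) and clear of the hood. Lowering it now.

```bash
python3 -m jog '[{"linear":[0.03,0.02,0.3],"roll":0},{"linear":[0,0,0.4],"roll":0},{"linear":[0,0,0.4],"roll":0},{"linear":[0,0,0.4],"roll":0},{"linear":[0,0,0.3],"roll":0},{"linear":[0,0,0.2],"roll":0},{"linear":[0,0,0.08],"roll":0},{"linear":[0,0,0],"roll":0}]'; python3 -m jog '[{"linear":[0,0,0.03],"roll":0},{"linear":[0,0,0.03],"roll":0},{"linear":[0,0,0],"roll":0}]'
```

```text
time_s: 16.97
position: [0.487, 0.0303, 0.0114]
tool_rot: [[0.993, 0.115, -0.001], [0.115, -0.993, 0.0], [-0.001, -0.0, -1.0]]
ft_force: [-0.7, 0.2, -2.0]
grip_width: 0.0585
gripper_force: 54.4
time_s: 17.22
position: [0.4877, 0.0296, 0.0098]
tool_rot: [[0.994, 0.114, 0.001], [0.114, -0.994, -0.0], [0.001, 0.0, -1.0]]
ft_force: [0.9, 0.6, -1.6]
grip_width: 0.0586
gripper_force: 54.4
```

```bash
python3 -m jog '[{"linear":[0,0,0.04],"roll":0},{"linear":[0,0,0.04],"roll":0},{"linear":[0,0,0.02],"roll":0},{"linear":[0,0,0],"roll":0}]'
```

```text
time_s: 17.55
position: [0.4877, 0.0295, 0.0062]
tool_rot: [[0.994, 0.114, 0.001], [0.114, -0.994, -0.0], [0.001, 0.0, -1.0]]
ft_force: [-2.9, 0.1, 9.0]
grip_width: 0.0587
gripper_force: 55.4
```

Contact came at exactly the expected 6 mm. I'll release, go up and return to the bar.

```bash
python3 -m jog '[{"linear":[0,0,0],"roll":0},{"linear":[0,0,0],"roll":0},{"linear":[0,0,0],"roll":0},{"linear":[0,0,0],"roll":0},{"linear":[0,0,-0.3],"roll":0},{"linear":[0,0,-0.8],"roll":0},{"linear":[0,0,-0.8],"roll":0},{"linear":[0,0,-0.8],"roll":0},{"linear":[0,0,-0.8],"roll":0},{"linear":[0,0,-0.8],"roll":0},{"linear":[0,0,-0.6],"roll":0},{"linear":[0,0,0],"roll":0}]' 0.9
python3 -m jog '[{"linear":[0,0,0],"roll":-1},{"linear":[0,0,0],"roll":-1},{"linear":[0,0,0],"roll":-1},{"linear":[0,0,0],"roll":-1},{"linear":[0,0,0],"roll":-1},{"linear":[0,0,0],"roll":-1},{"linear":[0,0,0],"roll":-1},{"linear":[0,0,0],"roll":-1},{"linear":[0,0,0],"roll":-1},{"linear":[0,0,0],"roll":-1},{"linear":[0,0,0],"roll":-1},{"linear":[0,0,0],"roll":-1}]' -0.41 >/dev/null
python3 -m jog '[{"linear":[0,0,0],"roll":-1},{"linear":[0,0,0],"roll":-1},{"linear":[0,0,0],"roll":-1},{"linear":[0,0,0],"roll":-1},{"linear":[0,0,0],"roll":-1},{"linear":[0,0,0],"roll":-0.94},{"linear":[0,0,0],"roll":0}]'
python3 - <<'E'
from h import *
go(.6451,.0433,.0723,6.3)
im=optics.get_image('side'); a=cv2.resize(im[150:260,150:290],(700,550),interpolation=2)
cv2.imwrite('pics/s8.png',a[:,:,::-1])
top=optics.get_image('top'); print('tub',find('top',top,'black',proj('top',[[.4865,.0295,.03]])[0],.03,20))
E
```

```text
time_s: 18.55
position: [0.4893, 0.0293, 0.2061]
tool_rot: [[0.993, 0.114, 0.009], [0.114, -0.994, -0.002], [0.009, 0.003, -1.0]]
ft_force: [0.6, -1.2, 0.6]
grip_width: 0.0812
gripper_force: 0.0
time_s: 20.13
position: [0.4872, 0.0296, 0.2007]
tool_rot: [[-0.111, 0.994, -0.001], [0.994, 0.111, 0.0], [0.0, -0.001, -1.0]]
ft_force: [1.3, 0.4, -0.2]
grip_width: 0.025
gripper_force: 0.0
t 20.13 p [0.4872 0.0296 0.2007] yaw(y axis) 6.39 F [ 1.3  0.4 -0.2] w 0.025
roll units 0.017 q6 -16.8 then linear xyz -0.091 3.961 3.211
tub (0.5169830932617188, 0.043611640930175784, 79.21261596679688, 42.698036193847656, 85.35647583007812)
```

View pics/s8.png

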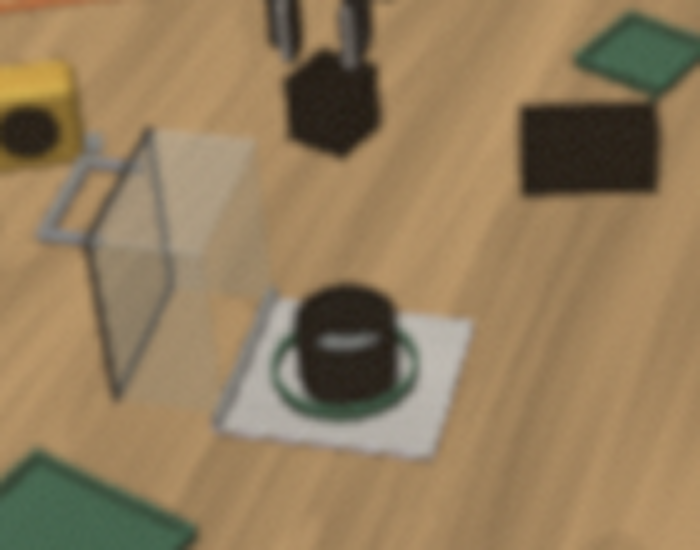

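The tub sits inside the ring (crop 347,345) with the guard still upright. I'll go to the bar and pinch it.

```bash
python3 -m jog '[{"linear":[-0.09,0.3,0],"roll":0},{"linear":[0,0.6,0],"roll":0},{"linear":[0,0.7,0],"roll":0},{"linear":[0,0.7,0],"roll":0},{"linear":[0,0.7,0],"roll":0},{"linear":[0,0.6,0],"roll":0},{"linear":[0,0.36,0],"roll":0},{"linear":[0,0,0],"roll":0},{"linear":[0,0,0],"roll":0}]'; python3 -c "
from h import *
go(.6451,.0433,.0723,6.3)"
```

```text
time_s: 20.98
position: [0.6451, 0.0431, 0.2004]
tool_rot: [[-0.107, 0.994, -0.002], [0.994, 0.107, 0.0], [0.0, -0.002, -1.0]]
ft_force: [-0.6, 0.5, -0.7]
grip_width: 0.0252
gripper_force: 0.0
t 20.98 p [0.6451 0.0431 0.2004] yaw(y axis) 6.14 F [-0.6  0.5 -0.7] w 0.0252
roll units -0.032 q6 -12.8 then linear xyz 0.005 -0.0 3.204
```

```bash
python3 -m jog '[{"linear":[0,0,0.3],"roll":0},{"linear":[0,0,0.5],"roll":0},{"linear":[0,0,0.5],"roll":0},{"linear":[0,0,0.5],"roll":0},{"linear":[0,0,0.4],"roll":0},{"linear":[0,0,0.4],"roll":0},{"linear":[0,0,0.4],"roll":0},{"linear":[0,0,0.2],"roll":0},{"linear":[0,0,0],"roll":0}]';python3 -m jog '[{"linear":[0,0,0],"roll":0},{"linear":[0,0,0],"roll":0},{"linear":[0,0,0],"roll":0},{"linear":[0,0,0],"roll":0},{"linear":[0,0,0],"roll":0},{"linear":[0,0,0],"roll":0}]' -1 40
python3 - <<'E'
from h import *
s=state(); p=s['position']; yaw=np.radians(6.3); c=np.array([.4865,.0295])
# hinge from the two held points: closed-side hold (.4716,.0837) and open hold (.6451,.0723)
u=np.array([np.cos(yaw),np.sin(yaw)]); f=lambda q:(np.array(q)-c)@u
A=np.array([[f([.4716,.0238]),.0837],[f([.5321,.0306]),.1053+.0007],[f([.5963,.0378]),.1001],[f([.6451,.0433]),.0723]])
M=np.c_[2*A,np.ones(4)]; sol=np.linalg.lstsq(M,(A**2).sum(1),rcond=None)[0]; r=np.sqrt(sol[2]+sol[0]**2+sol[1]**2); print('fit hinge x,z',sol[:2],'r',r)
zo=sol[1]; hx=.06
b=np.array([f(p[:2]),p[2]]); a0=np.arctan2(b[1]-zo,b[0]-sol[0]); print('angle now',137-np.degrees(a0))
a=np.linspace(a0,np.radians(137),29); P=np.c_[sol[0]+r*np.cos(a),zo+r*np.sin(a)]; print((np.diff(P,axis=0)/.04*[1,-1]).round(3).tolist()); print('end',P[-1])
E
```

```text
time_s: 21.73
position: [0.6437, 0.0431, 0.0721]
tool_rot: [[-0.108, 0.994, -0.003], [0.994, 0.108, 0.0], [0.001, -0.003, -1.0]]
ft_force: [0.4, 1.0, -0.2]
grip_width: 0.0254
gripper_force: 0.0
time_s: 22.23
position: [0.6457, 0.0431, 0.0741]
tool_rot: [[-0.108, 0.994, 0.001], [0.994, 0.108, -0.0], [-0.0, 0.001, -1.0]]
ft_force: [-0.4, -0.4, 1.9]
grip_width: 0.0083
gripper_force: 39.2
t 22.23 p [0.6457 0.0431 0.0741] yaw(y axis) 6.22 F [-0.4 -0.4  1.9] w 0.0083
fit hinge x,z [ 0.06430116 -0.03880585] r 0.1461330949368678
angle now 87.22429423354828
[[-0.155, -0.124], [-0.162, -0.115], [-0.168, -0.107], [-0.173, -0.097], [-0.178, -0.088], [-0.183, -0.078], [-0.187, -0.068], [-0.19, -0.058], [-0.193, -0.047], [-0.195, -0.037], [-0.197, -0.026], [-0.198, -0.015], [-0.199, -0.004], [-0.199, 0.006], [-0.198, 0.017], [-0.197, 0.028], [-0.195, 0.038], [-0.192, 0.049], [-0.19, 0.059], [-0.186, 0.07], [-0.182, 0.08], [-0.177, 0.089], [-0.172, 0.099], [-0.167, 0.108], [-0.16, 0.117], [-0.154, 0.126], [-0.147, 0.134], [-0.139, 0.142]]
end [-0.04257382  0.06085669]
```

Bar held (8.3 mm). Lowering along the arc with force checks.

```bash
python3 -m jog '[{"linear":[0,-0.155,-0.124],"roll":0},{"linear":[0,-0.16,-0.115],"roll":0},{"linear":[0,-0.17,-0.105],"roll":0},{"linear":[0,-0.175,-0.095],"roll":0},{"linear":[0,-0.18,-0.09],"roll":0},{"linear":[0,-0.185,-0.08],"roll":0},{"linear":[0,-0.185,-0.07],"roll":0},{"linear":[0,-0.19,-0.06],"roll":0},{"linear":[0,-0.195,-0.045],"roll":0},{"linear":[0,-0.195,-0.035],"roll":0}]'; python3 -m jog '[{"linear":[0,-0.195,-0.025],"roll":0},{"linear":[0,-0.2,-0.015],"roll":0},{"linear":[0,-0.2,-0.005],"roll":0},{"linear":[0,-0.2,0.005],"roll":0},{"linear":[0,-0.2,0.015],"roll":0},{"linear":[0,-0.195,0.03],"roll":0},{"linear":[0,-0.195,0.04],"roll":0}]'
```

```text
time_s: 23.07
position: [0.5774, 0.0352, 0.1096]
tool_rot: [[-0.108, 0.994, 0.011], [0.994, 0.108, -0.001], [-0.002, 0.011, -1.0]]
ft_force: [5.5, 1.3, 14.8]
grip_width: 0.008
gripper_force: 42.0
time_s: 23.65
position: [0.5211, 0.0289, 0.1073]
tool_rot: [[-0.108, 0.994, 0.008], [0.994, 0.108, -0.001], [-0.002, 0.008, -1.0]]
ft_force: [-0.2, -0.6, 17.1]
grip_width: 0.0084
gripper_force: 43.9
```

```bash
python3 -m jog '[{"linear":[0,-0.19,0.05],"roll":0},{"linear":[0,-0.19,0.06],"roll":0},{"linear":[0,-0.185,0.07],"roll":0},{"linear":[0,-0.18,0.08],"roll":0},{"linear":[0,-0.175,0.09],"roll":0},{"linear":[0,-0.17,0.1],"roll":0}]'; python3 -m jog '[{"linear":[0,-0.165,0.11],"roll":0},{"linear":[0,-0.16,0.12],"roll":0},{"linear":[0,0,0],"roll":0}]'
```

```text
time_s: 24.15
position: [0.4765, 0.0239, 0.0877]
tool_rot: [[-0.109, 0.994, 0.004], [0.994, 0.109, -0.002], [-0.002, 0.004, -1.0]]
ft_force: [-0.8, -4.0, 7.6]
grip_width: 0.0083
gripper_force: 44.6
time_s: 24.4
position: [0.4618, 0.0224, 0.0774]
tool_rot: [[-0.109, 0.994, -0.0], [0.994, 0.109, -0.002], [-0.002, -0.0, -1.0]]
ft_force: [-4.1, -5.3, 3.0]
grip_width: 0.0085
gripper_force: 44.2
```

```bash
python3 -m jog '[{"linear":[0,-0.155,0.125],"roll":0},{"linear":[0,-0.145,0.135],"roll":0},{"linear":[0,-0.1,0.11],"roll":0},{"linear":[0,0,0],"roll":0}]'; python3 -m jog '[{"linear":[0,-0.03,0.05],"roll":0},{"linear":[0,-0.03,0.05],"roll":0},{"linear":[0,0,0],"roll":0}]'
```

```text
time_s: 24.73
position: [0.4476, 0.0208, 0.0633]
tool_rot: [[-0.108, 0.994, 0.003], [0.994, 0.108, -0.001], [-0.002, 0.003, -1.0]]
ft_force: [-0.7, -4.3, 5.5]
grip_width: 0.0087
gripper_force: 45.1
time_s: 24.98
position: [0.4479, 0.0207, 0.0628]
tool_rot: [[-0.108, 0.994, 0.011], [0.994, 0.108, -0.002], [-0.003, 0.011, -1.0]]
ft_force: [-5.3, 1.2, 47.5]
grip_width: 0.0084
gripper_force: 49.1
```

The guard stopped hard (47 N at the bar, reported z holding at 0.063), so it's closed. Release, rise, then the square bin.

```bash
python3 -m jog '[{"linear":[0,0.03,-0.08],"roll":0},{"linear":[0,0,0],"roll":0},{"linear":[0,0,0],"roll":0}]'; python3 -m jog '[{"linear":[0,0,0],"roll":0},{"linear":[0,0,0],"roll":0},{"linear":[0,0,0],"roll":0},{"linear":[0,0,0],"roll":0},{"linear":[0,0,-0.3],"roll":0},{"linear":[0,0,-0.8],"roll":0},{"linear":[0,0,-0.8],"roll":0},{"linear":[0,0,-0.8],"roll":0},{"linear":[0,0,-0.6],"roll":0},{"linear":[0,0,0],"roll":0},{"linear":[0,0,0],"roll":0}]' -0.2
python3 - <<'E'
from h import *
go(.583,-.2,.12,-14.5)
# closed check: hood dark front-top edge vs model, side view pixels
c=np.array([.4865,.0295]);y=np.radians(6.3);u=np.array([np.cos(y),np.sin(y)]);v=np.array([-u[1],u[0]])
W=lambda x,yy,z:[*(c+x*u+yy*v),z]
q=proj('side',[W(-.043,.03,.106),W(-.043,-.03,.106),W(-.058,.052,.072),W(-.058,-.052,.072)])
print(((q-[150,150])*5).round())
cv2.imwrite('pics/s9.png',cv2.resize(optics.get_image('side')[150:260,150:290],(700,550),interpolation=2)[:,:,::-1])
E
```

```text
time_s: 25.23
position: [0.4476, 0.0208, 0.0631]
tool_rot: [[-0.108, 0.994, 0.005], [0.994, 0.108, -0.001], [-0.002, 0.005, -1.0]]
ft_force: [1.0, -1.7, 16.3]
grip_width: 0.0087
gripper_force: 46.2
time_s: 26.15
position: [0.4459, 0.0214, 0.194]
tool_rot: [[-0.108, 0.994, 0.002], [0.994, 0.108, -0.0], [-0.0, 0.002, -1.0]]
ft_force: [0.4, -0.4, -0.7]
grip_width: 0.0341
gripper_force: 0.0
t 26.15 p [0.4459 0.0214 0.194 ] yaw(y axis) 6.23 F [ 0.4 -0.4 -0.7] w 0.0341
roll units 4.146 q6 -18.7 then linear xyz -4.5 4.705 1.851
[[400. 281.]
 [425. 213.]
 [421. 359.]
 [461. 239.]]
```

View pics/s9.png

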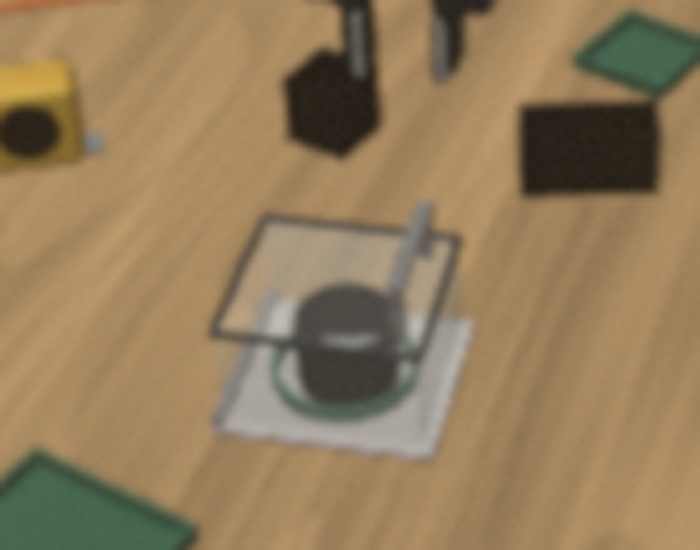

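The hood corners at crop (421,358) and (460,238) match the closed-guard prediction to a pixel, so the guard is closed over the tub. Next, the square bin.

```bash
python3 -m jog '[{"linear":[0,0,0],"roll":1},{"linear":[0,0,0],"roll":1},{"linear":[0,0,0],"roll":1},{"linear":[0,0,0],"roll":1},{"linear":[0,0,0],"roll":0.15},{"linear":[0,0,0],"roll":0}]' 1 > /dev/null; python3 -m jog '[{"linear":[-0.4,0.4,0],"roll":0},{"linear":[-0.5,0.53,0],"roll":0},{"linear":[-0.5,0.53,0],"roll":0},{"linear":[-0.5,0.53,0],"roll":0},{"linear":[-0.5,0.53,0],"roll":0},{"linear":[-0.5,0.53,0],"roll":0},{"linear":[-0.5,0.53,0],"roll":0},{"linear":[-0.5,0.53,0],"roll":0},{"linear":[-0.5,0.53,0],"roll":0},{"linear":[-0.1,0.07,0],"roll":0},{"linear":[0,0,0],"roll":0}]'; python3 -c "
from h import *
go(.583,-.2,.004,-14.5)"
```

```text
time_s: 27.62
position: [0.5829, -0.2014, 0.1919]
tool_rot: [[0.251, 0.968, -0.002], [0.968, -0.251, 0.001], [0.001, -0.002, -1.0]]
ft_force: [0.2, -1.0, 0.4]
grip_width: 0.0859
gripper_force: 0.0
t 27.62 p [ 0.5829 -0.2014  0.1919] yaw(y axis) -14.51 F [ 0.2 -1.   0.4] w 0.0859
roll units -0.003 q6 -15.5 then linear xyz 0.034 -0.007 4.699
```

```bash
python3 -m jog '[{"linear":[0.03,0,0.4],"roll":0},{"linear":[0,0,0.7],"roll":0},{"linear":[0,0,0.7],"roll":0},{"linear":[0,0,0.7],"roll":0},{"linear":[0,0,0.6],"roll":0},{"linear":[0,0,0.5],"roll":0},{"linear":[0,0,0.4],"roll":0},{"linear":[0,0,0.4],"roll":0},{"linear":[0,0,0.3],"roll":0},{"linear":[0,0,0],"roll":0}]'; python3 -m jog '[{"linear":[0,0,0],"roll":0},{"linear":[0,0,0],"roll":0},{"linear":[0,0,0],"roll":0},{"linear":[0,0,0],"roll":0},{"linear":[0,0,0],"roll":0},{"linear":[0,0,0],"roll":0},{"linear":[0,0,0],"roll":0},{"linear":[0,0,0],"roll":0}]' -1 50
```

```text
time_s: 28.45
position: [0.5814, -0.197, 0.0033]
tool_rot: [[0.249, 0.969, -0.005], [0.969, -0.249, 0.003], [0.002, -0.005, -1.0]]
ft_force: [-0.8, 1.1, 0.2]
grip_width: 0.0856
gripper_force: 0.0
time_s: 29.12
position: [0.5839, -0.1992, 0.007]
tool_rot: [[0.251, 0.968, 0.002], [0.968, -0.251, -0.001], [-0.0, 0.002, -1.0]]
ft_force: [1.0, 1.7, 6.4]
grip_width: 0.0453
gripper_force: 52.1
```

```bash
python3 -m jog '[{"linear":[0,0,-0.3],"roll":0},{"linear":[0,0,-0.6],"roll":0},{"linear":[0,0,-0.6],"roll":0},{"linear":[0,0,-0.6],"roll":0},{"linear":[0,0,-0.4],"roll":0},{"linear":[0,0,0],"roll":0.84},{"linear":[0,0,0],"roll":0}]'; python3 -c "
from h import *
go(.405,-.343,.016,-18.7)"
```

```text
time_s: 29.7
position: [0.5834, -0.1991, 0.1067]
tool_rot: [[0.323, 0.946, 0.001], [0.946, -0.323, -0.001], [-0.0, 0.002, -1.0]]
ft_force: [-0.1, -0.6, -2.8]
grip_width: 0.0449
gripper_force: 51.8
t 29.7 p [ 0.5834 -0.1991  0.1067] yaw(y axis) -18.87 F [-0.1 -0.6 -2.8] w 0.0449
roll units -0.033 q6 -11.0 then linear xyz -4.838 -3.07 2.266
```

```bash
python3 -m jog '[{"linear":[-0.3,-0.19,0],"roll":0},{"linear":[-0.6,-0.38,0],"roll":0},{"linear":[-0.6,-0.38,0],"roll":0},{"linear":[-0.6,-0.38,0],"roll":0},{"linear":[-0.6,-0.38,0],"roll":0},{"linear":[-0.6,-0.38,0],"roll":0},{"linear":[-0.6,-0.38,0],"roll":0},{"linear":[-0.6,-0.38,0],"roll":0},{"linear":[-0.34,-0.22,0],"roll":0},{"linear":[0,0,0],"roll":0},{"linear":[0,0,0],"roll":0}]'; python3 -c "
from h import *
go(.405,-.343,.016,-18.7)"
```

```text
time_s: 30.62
position: [0.4037, -0.3431, 0.1051]
tool_rot: [[0.322, 0.947, -0.001], [0.947, -0.322, 0.001], [0.001, -0.001, -1.0]]
ft_force: [0.5, 0.2, -1.9]
grip_width: 0.0447
gripper_force: 51.8
t 30.62 p [ 0.4037 -0.3431  0.1051] yaw(y axis) -18.77 F [ 0.5  0.2 -1.9] w 0.0447
roll units -0.013 q6 -34.4 then linear xyz 0.013 0.03 2.227
```

```bash
python3 -m jog '[{"linear":[0.01,0.03,0.3],"roll":0},{"linear":[0,0,0.5],"roll":0},{"linear":[0,0,0.5],"roll":0},{"linear":[0,0,0.4],"roll":0},{"linear":[0,0,0.3],"roll":0},{"linear":[0,0,0.2],"roll":0},{"linear":[0,0,0.05],"roll":0},{"linear":[0,0,0.05],"roll":0},{"linear":[0,0,0.04],"roll":0},{"linear":[0,0,0],"roll":0}]'
```

```text
time_s: 31.45
position: [0.4063, -0.343, 0.0123]
tool_rot: [[0.321, 0.947, 0.0], [0.947, -0.321, -0.001], [-0.0, 0.001, -1.0]]
ft_force: [-0.8, 0.7, -1.1]
grip_width: 0.0449
gripper_force: 51.8
```

```bash
python3 -m jog '[{"linear":[0,0,0.03],"roll":0},{"linear":[0,0,0.03],"roll":0},{"linear":[0,0,0],"roll":0}]'
```

```text
time_s: 31.7
position: [0.4062, -0.3432, 0.0099]
tool_rot: [[0.321, 0.947, 0.001], [0.947, -0.321, -0.001], [-0.0, 0.001, -1.0]]
ft_force: [0.5, -0.2, 0.3]
grip_width: 0.0452
gripper_force: 51.9
```

The height shows it is on the holder floor. Release, then the slim bin.

```bash
python3 -m jog '[{"linear":[0,0,0.02],"roll":0},{"linear":[0,0,0],"roll":0},{"linear":[0,0,0],"roll":0},{"linear":[0,0,0],"roll":0},{"linear":[0,0,0],"roll":0},{"linear":[0,0,-0.3],"roll":0},{"linear":[0,0,-0.6],"roll":0},{"linear":[0,0,-0.7],"roll":0},{"linear":[0,0,-0.7],"roll":0},{"linear":[0,0,-0.6],"roll":0},{"linear":[0,0,0],"roll":0}]' 0.9
python3 - <<'E'
from h import *
go(.406,-.197,.005,109)
t=optics.get_image('top')
print('slim',np.round(find('top',t,'black',(333,178),.025,15) or 0,3)); print('square',np.round(find('top',t,'black',proj('top',[[.405,-.343,.028]])[0],.028,15) or 0,3))
E
```

```text
time_s: 32.62
position: [0.4074, -0.3446, 0.1294]
tool_rot: [[0.321, 0.947, 0.005], [0.947, -0.321, -0.007], [-0.005, 0.007, -1.0]]
ft_force: [-0.7, -0.6, -0.4]
grip_width: 0.081
gripper_force: 0.0
t 32.62 p [ 0.4074 -0.3446  0.1294] yaw(y axis) -18.72 F [-0.7 -0.6 -0.4] w 0.081
roll units 10.457 q6 -34.2 then linear xyz 1.168 -3.499 3.11
slim [ 0.406 -0.196 85.833 41.623 18.963]
square 0
```

```bash
python3 -m jog '[{"linear":[0,0,0],"roll":1},{"linear":[0,0,0],"roll":1},{"linear":[0,0,0],"roll":1},{"linear":[0,0,0],"roll":1},{"linear":[0,0,0],"roll":1},{"linear":[0,0,0],"roll":1},{"linear":[0,0,0],"roll":1},{"linear":[0,0,0],"roll":1},{"linear":[0,0,0],"roll":1},{"linear":[0,0,0],"roll":1},{"linear":[0,0,0],"roll":0.45},{"linear":[0,0,0],"roll":0}]' >/dev/null; python3 -m jog '[{"linear":[0.1,-0.4,0],"roll":0},{"linear":[0.2,-0.6,0],"roll":0},{"linear":[0.2,-0.6,0],"roll":0},{"linear":[0.2,-0.6,0],"roll":0},{"linear":[0.2,-0.6,0],"roll":0},{"linear":[0.2,-0.6,0],"roll":0},{"linear":[0.07,-0.1,0],"roll":0},{"linear":[0,0,0],"roll":0},{"linear":[0,0,0],"roll":0}]'; python3 -c "
from h import *
go(.406,-.1965,.004,109)"
```

```text
time_s: 34.42
position: [0.4048, -0.1957, 0.1246]
tool_rot: [[0.945, 0.327, -0.0], [0.327, -0.945, -0.0], [-0.0, 0.0, -1.0]]
ft_force: [-0.0, 0.1, -0.1]
grip_width: 0.081
gripper_force: 0.0
t 34.42 p [ 0.4048 -0.1957  0.1246] yaw(y axis) -70.9 F [-0.   0.1 -0.1] w 0.081
roll units 0.019 q6 30.0 then linear xyz 0.022 0.028 3.014
```

```bash
python3 -m jog '[{"linear":[0.02,0.03,0.4],"roll":0},{"linear":[0,0,0.6],"roll":0},{"linear":[0,0,0.6],"roll":0},{"linear":[0,0,0.5],"roll":0},{"linear":[0,0,0.4],"roll":0},{"linear":[0,0,0.3],"roll":0},{"linear":[0,0,0.2],"roll":0},{"linear":[0,0,0],"roll":0}]'; python3 -m jog '[{"linear":[0,0,0],"roll":0},{"linear":[0,0,0],"roll":0},{"linear":[0,0,0],"roll":0},{"linear":[0,0,0],"roll":0},{"linear":[0,0,0],"roll":0},{"linear":[0,0,0],"roll":0},{"linear":[0,0,0],"roll":0},{"linear":[0,0,0],"roll":0},{"linear":[0,0,0],"roll":0}]' -1 50;  python3 -m jog '[{"linear":[0,0,-0.3],"roll":0},{"linear":[0,0,-0.6],"roll":0},{"linear":[0,0,-0.7],"roll":0},{"linear":[0,0,-0.7],"roll":0},{"linear":[0,0,-0.7],"roll":0},{"linear":[0,0,-0.7],"roll":0},{"linear":[0,0,-0.4],"roll":0},{"linear":[0,0,0],"roll":0},{"linear":[0,0,0],"roll":0}]'; python3 -c "
from h import *
go(.585,.355,.16,91.7)"
```

```text
time_s: 35.08
position: [0.4053, -0.1967, 0.0033]
tool_rot: [[0.946, 0.325, -0.002], [0.325, -0.946, 0.002], [-0.001, -0.002, -1.0]]
ft_force: [-0.3, 0.0, 0.4]
grip_width: 0.0811
gripper_force: 0.0
time_s: 35.83
position: [0.4062, -0.1966, 0.0056]
tool_rot: [[0.945, 0.326, 0.001], [0.326, -0.945, -0.001], [0.001, 0.002, -1.0]]
ft_force: [-0.7, -0.3, 4.5]
grip_width: 0.0329
gripper_force: 49.2
time_s: 36.58
position: [0.4058, -0.1961, 0.1691]
tool_rot: [[0.945, 0.326, 0.001], [0.326, -0.945, -0.001], [0.001, 0.001, -1.0]]
ft_force: [-0.2, -0.6, -2.0]
grip_width: 0.033
gripper_force: 50.4
t 36.58 p [ 0.4058 -0.1961  0.1691] yaw(y axis) -70.97 F [-0.2 -0.6 -2. ] w 0.033
roll units 3.467 q6 30.1 then linear xyz 4.888 -13.638 0.227
```

```bash
python3 -m jog '[{"linear":[0,0,0],"roll":1},{"linear":[0,0,0],"roll":1},{"linear":[0,0,0],"roll":1},{"linear":[0,0,0],"roll":0.47},{"linear":[0.12,-0.34,0],"roll":0},{"linear":[0.24,-0.68,0],"roll":0},{"linear":[0.24,-0.68,0],"roll":0},{"linear":[0.24,-0.68,0],"roll":0},{"linear":[0.24,-0.68,0],"roll":0},{"linear":[0.24,-0.68,0],"roll":0},{"linear":[0.24,-0.68,0],"roll":0},{"linear":[0.24,-0.68,0],"roll":0}]'; python3 -m jog '[{"linear":[0.24,-0.68,0],"roll":0},{"linear":[0.24,-0.68,0],"roll":0},{"linear":[0.24,-0.68,0],"roll":0},{"linear":[0.24,-0.68,0],"roll":0},{"linear":[0.24,-0.68,0],"roll":0},{"linear":[0.24,-0.68,0],"roll":0},{"linear":[0.24,-0.68,0],"roll":0},{"linear":[0.24,-0.68,0],"roll":0},{"linear":[0.24,-0.68,0],"roll":0},{"linear":[0.24,-0.68,0],"roll":0},{"linear":[0.24,-0.68,0],"roll":0},{"linear":[0.18,-0.5,0],"roll":0}]' >/dev/null;  python3 -m jog '[{"linear":[0,0,0],"roll":0},{"linear":[0,0,0],"roll":0}]'; python3 -c "
from h import *
go(.585,.355,.018,91.7)"
```

```text
time_s: 37.58
position: [0.4713, 0.0114, 0.1672]
tool_rot: [[1.0, 0.029, -0.003], [0.029, -1.0, 0.001], [-0.003, -0.001, -1.0]]
ft_force: [0.3, 0.2, -1.2]
grip_width: 0.0332
gripper_force: 50.3
time_s: 38.75
position: [0.5746, 0.3327, 0.1662]
tool_rot: [[1.0, 0.031, -0.004], [0.031, -1.0, -0.001], [-0.004, 0.001, -1.0]]
ft_force: [-0.4, -0.4, -0.4]
grip_width: 0.0331
gripper_force: 50.4
t 38.75 p [0.5746 0.3327 0.1662] yaw(y axis) -88.24 F [-0.4 -0.4 -0.4] w 0.0331
roll units 0.011 q6 108.1 then linear xyz 0.277 -0.55 3.704
```

```bash
python3 -m jog '[{"linear":[0.27,-0.55,0],"roll":0},{"linear":[0,0,0.3],"roll":0},{"linear":[0,0,0.6],"roll":0},{"linear":[0,0,0.7],"roll":0},{"linear":[0,0,0.7],"roll":0},{"linear":[0,0,0.6],"roll":0},{"linear":[0,0,0.4],"roll":0},{"linear":[0,0,0.2],"roll":0},{"linear":[0,0,0],"roll":0},{"linear":[0,0,0],"roll":0}]'; python3 -c "
from h import *
go(.585,.355,.0086,91.7)"
```

```text
time_s: 39.58
position: [0.5856, 0.354, 0.0291]
tool_rot: [[1.0, 0.029, 0.0], [0.029, -1.0, -0.0], [0.0, 0.0, -1.0]]
ft_force: [-0.3, -0.3, -0.8]
grip_width: 0.0327
gripper_force: 50.5
t 39.58 p [0.5856 0.354  0.0291] yaw(y axis) -88.36 F [-0.3 -0.3 -0.8] w 0.0327
roll units -0.012 q6 109.6 then linear xyz -0.014 -0.026 0.512
```

```bash
python3 -m jog '[{"linear":[-0.01,-0.03,0.2],"roll":0},{"linear":[0,0,0.15],"roll":0},{"linear":[0,0,0.07],"roll":0},{"linear":[0,0,0.05],"roll":0},{"linear":[0,0,0.05],"roll":0},{"linear":[0,0,0],"roll":0},{"linear":[0,0,0],"roll":0}]'
```

```text
time_s: 40.17
position: [0.585, 0.3557, 0.0087]
tool_rot: [[1.0, 0.029, 0.001], [0.029, -1.0, 0.0], [0.001, -0.0, -1.0]]
ft_force: [-2.3, -1.8, 3.9]
grip_width: 0.0333
gripper_force: 51.1
```

On the floor at the expected height. Release, then the wide bin.

```bash
python3 -m jog '[{"linear":[0,0,0],"roll":0},{"linear":[0,0,0],"roll":0},{"linear":[0,0,0],"roll":0},{"linear":[0,0,0],"roll":0},{"linear":[0,0,0],"roll":0},{"linear":[0,0,-0.3],"roll":0},{"linear":[0,0,-0.6],"roll":0},{"linear":[0,0,-0.7],"roll":0},{"linear":[0,0,-0.7],"roll":0},{"linear":[0,0,-0.6],"roll":0},{"linear":[0,0,0],"roll":-1},{"linear":[0,0,0],"roll":-0.3}]' 1
python3 - <<'E'
from h import *
t=optics.get_image('top');print('wide',np.round(find('top',t,'black',(124,175),.025,15) or 0,3))
go(.417,.349,.005,98.2)
E
```

```text
time_s: 41.17
position: [0.5857, 0.356, 0.1272]
tool_rot: [[0.989, 0.146, 0.004], [0.146, -0.989, 0.002], [0.005, -0.001, -1.0]]
ft_force: [0.6, 0.0, 0.0]
grip_width: 0.0855
gripper_force: 0.0
wide 0
t 41.22 p [0.5853 0.3558 0.126 ] yaw(y axis) -81.63 F [0.1 0.5 0.1] w 0.0858
roll units 0.034 q6 103.0 then linear xyz -4.188 -0.432 3.024
```

```bash
python3 -m jog '[{"linear":[-0.4,-0.04,0],"roll":0},{"linear":[-0.7,-0.07,0],"roll":0},{"linear":[-0.7,-0.07,0],"roll":0},{"linear":[-0.7,-0.07,0],"roll":0},{"linear":[-0.7,-0.07,0],"roll":0},{"linear":[-0.6,-0.06,0],"roll":0},{"linear":[-0.4,-0.04,0],"roll":0},{"linear":[0,0,0],"roll":0},{"linear":[0,0,0],"roll":0}]'; python3 -c "
from h import *
go(.417,.349,.005,98.2)"
```

```text
time_s: 41.97
position: [0.4163, 0.3487, 0.1248]
tool_rot: [[0.99, 0.142, 0.001], [0.142, -0.99, 0.0], [0.001, -0.0, -1.0]]
ft_force: [1.0, 0.8, 0.2]
grip_width: 0.0855
gripper_force: 0.0
t 41.97 p [0.4163 0.3487 0.1248] yaw(y axis) -81.82 F [1.  0.8 0.2] w 0.0855
roll units -0.005 q6 109.3 then linear xyz 0.018 -0.006 2.995
```

```bash
python3 -m jog '[{"linear":[0.02,0,0.4],"roll":0},{"linear":[0,0,0.6],"roll":0},{"linear":[0,0,0.6],"roll":0},{"linear":[0,0,0.5],"roll":0},{"linear":[0,0,0.4],"roll":0},{"linear":[0,0,0.3],"roll":0},{"linear":[0,0,0.2],"roll":0},{"linear":[0,0,0],"roll":0}]'; python3 -m jog '[{"linear":[0,0,0],"roll":0},{"linear":[0,0,0],"roll":0},{"linear":[0,0,0],"roll":0},{"linear":[0,0,0],"roll":0},{"linear":[0,0,0],"roll":0},{"linear":[0,0,0],"roll":0},{"linear":[0,0,0],"roll":0},{"linear":[0,0,0],"roll":0}]' -1 50;  python3 -m jog '[{"linear":[0,0,-0.3],"roll":0},{"linear":[0,0,-0.6],"roll":0},{"linear":[0,0,-0.7],"roll":0},{"linear":[0,0,-0.6],"roll":0},{"linear":[0,0,-0.4],"roll":0},{"linear":[0,0,0],"roll":1},{"linear":[0,0,0],"roll":1},{"linear":[0,0,0],"roll":1},{"linear":[0,0,0],"roll":1},{"linear":[0,0,0],"roll":0.54},{"linear":[0,0,0],"roll":0}]'; python3 -c "
from h import *
go(.585,.195,.025,75.5)"
```

```text
time_s: 42.63
position: [0.4175, 0.3482, 0.0025]
tool_rot: [[0.99, 0.141, -0.002], [0.141, -0.99, -0.001], [-0.002, 0.001, -1.0]]
ft_force: [-0.5, -0.6, -0.2]
grip_width: 0.0857
gripper_force: 0.0
time_s: 43.3
position: [0.4178, 0.3489, 0.0051]
tool_rot: [[0.99, 0.142, 0.002], [0.142, -0.99, 0.001], [0.002, -0.001, -1.0]]
ft_force: [-0.0, -0.6, 6.5]
grip_width: 0.055
gripper_force: 54.0
time_s: 44.22
position: [0.4169, 0.3485, 0.108]
tool_rot: [[0.968, -0.252, -0.0], [-0.252, -0.968, -0.0], [-0.0, 0.0, -1.0]]
ft_force: [-0.5, 0.1, -1.4]
grip_width: 0.0548
gripper_force: 53.4
t 44.22 p [0.4169 0.3485 0.108 ] yaw(y axis) -104.62 F [-0.5  0.1 -1.4] w 0.0548
roll units -0.024 q6 132.0 then linear xyz 5.03 2.662 2.076
```

```bash
python3 -m jog '[{"linear":[0.31,0.17,0],"roll":0},{"linear":[0.63,0.33,0],"roll":0},{"linear":[0.63,0.33,0],"roll":0},{"linear":[0.63,0.33,0],"roll":0},{"linear":[0.63,0.33,0],"roll":0},{"linear":[0.63,0.33,0],"roll":0},{"linear":[0.63,0.33,0],"roll":0},{"linear":[0.63,0.33,0],"roll":0},{"linear":[0.31,0.17,0],"roll":0},{"linear":[0,0,0],"roll":0},{"linear":[0,0,0],"roll":0}]'; python3 -c "
from h import *
go(.585,.195,.008,75.5)"
```

```text
time_s: 45.13
position: [0.5852, 0.1949, 0.1076]
tool_rot: [[0.968, -0.251, -0.001], [-0.251, -0.968, 0.0], [-0.001, 0.0, -1.0]]
ft_force: [0.0, 0.7, -1.7]
grip_width: 0.0549
gripper_force: 53.4
t 45.13 p [0.5852 0.1949 0.1076] yaw(y axis) -104.55 F [ 0.   0.7 -1.7] w 0.0549
roll units -0.009 q6 112.0 then linear xyz -0.006 -0.001 2.491
```

```bash
python3 -m jog '[{"linear":[0,0,0.3],"roll":0},{"linear":[0,0,0.5],"roll":0},{"linear":[0,0,0.5],"roll":0},{"linear":[0,0,0.4],"roll":0},{"linear":[0,0,0.3],"roll":0},{"linear":[0,0,0.2],"roll":0},{"linear":[0,0,0.1],"roll":0},{"linear":[0,0,0.05],"roll":0},{"linear":[0,0,0.05],"roll":0},{"linear":[0,0,0],"roll":0}]'; python3 -m jog '[{"linear":[0,0,0.04],"roll":0},{"linear":[0,0,0.04],"roll":0},{"linear":[0,0,0],"roll":0}]'
```

```text
time_s: 45.97
position: [0.5853, 0.1957, 0.0124]
tool_rot: [[0.968, -0.25, 0.001], [-0.25, -0.968, 0.0], [0.001, -0.0, -1.0]]
ft_force: [0.2, -0.3, -1.4]
grip_width: 0.0544
gripper_force: 53.4
time_s: 46.22
position: [0.5852, 0.1954, 0.0087]
tool_rot: [[0.968, -0.251, -0.0], [-0.251, -0.968, -0.0], [-0.0, 0.0, -1.0]]
ft_force: [0.1, -0.2, -1.5]
grip_width: 0.0547
gripper_force: 53.4
```

```bash
python3 -m jog '[{"linear":[0,0,0.03],"roll":0},{"linear":[0,0,0],"roll":0}]'; python3 -m jog '[{"linear":[0,0,0],"roll":0},{"linear":[0,0,0],"roll":0},{"linear":[0,0,0],"roll":0},{"linear":[0,0,0],"roll":0},{"linear":[0,0,0],"roll":0},{"linear":[0,0,-0.3],"roll":0},{"linear":[0,0,-0.6],"roll":0},{"linear":[0,0,-0.7],"roll":0},{"linear":[0,0,-0.7],"roll":0},{"linear":[0,0,-0.7],"roll":0},{"linear":[0,0,-0.5],"roll":0},{"linear":[0,0,0],"roll":0}]' 0.9; python3 -c "
from h import *
go(.33,-.05,.15,75.5)"
```

```text
time_s: 46.38
position: [0.5854, 0.1955, 0.0082]
tool_rot: [[0.968, -0.251, 0.001], [-0.251, -0.968, 0.0], [0.001, -0.0, -1.0]]
ft_force: [-2.5, -0.7, 3.0]
grip_width: 0.0547
gripper_force: 54.0
time_s: 47.38
position: [0.5871, 0.1958, 0.1523]
tool_rot: [[0.968, -0.251, 0.008], [-0.251, -0.968, 0.001], [0.008, -0.003, -1.0]]
ft_force: [-0.3, -0.7, 0.3]
grip_width: 0.0812
gripper_force: 0.0
t 47.38 p [0.5871 0.1958 0.1523] yaw(y axis) -104.52 F [-0.3 -0.7  0.3] w 0.0812
roll units -0.003 q6 112.0 then linear xyz -4.683 7.558 0.058
```

```bash
python3 -m jog '[{"linear":[-0.35,0.55,0],"roll":0},{"linear":[-0.4,0.64,0],"roll":0},{"linear":[-0.4,0.64,0],"roll":0},{"linear":[-0.4,0.64,0],"roll":0},{"linear":[-0.4,0.64,0],"roll":0},{"linear":[-0.4,0.64,0],"roll":0},{"linear":[-0.4,0.64,0],"roll":0},{"linear":[-0.4,0.64,0],"roll":0},{"linear":[-0.4,0.64,0],"roll":0},{"linear":[-0.4,0.64,0],"roll":0},{"linear":[-0.4,0.64,0],"roll":0},{"linear":[-0.3,0.4,0],"roll":0}]'
python3 - <<'E'
from h import *
t=optics.get_image('top');s=optics.get_image('side')
for n,p,q in [('slim',(.585,.355),0),('wide',(.585,.195),0),('square',(.405,-.343),0)]:
    px=proj('top',[[*p,.028]])[0]; print(n,np.round(find('top',t,'black',px,.028,15) or 0,3),'holder',p)
a=cv2.resize(s[120:330,90:310],(628,600),interpolation=2)
b=cv2.resize(t[80:205,105:210],(172,205),interpolation=2)
c=cv2.resize(t[150:210,355:415],(172,172),interpolation=2)
d=np.zeros((600,172,3),np.uint8); d[:205]=b; d[220:392]=c; 
cv2.imwrite('pics/fin.png',np.hstack([a,d])[:,:,::-1])
E
```

```text
time_s: 48.38
position: [0.3296, -0.0433, 0.1471]
tool_rot: [[0.968, -0.251, -0.001], [-0.251, -0.968, 0.0], [-0.001, 0.0, -1.0]]
ft_force: [-0.5, -0.2, -0.5]
grip_width: 0.0814
gripper_force: 0.0
slim [ 0.585  0.356 99.807 44.047  1.686] holder (0.585, 0.355)
wide [  0.585   0.196  98.5    65.451 -14.188] holder (0.585, 0.195)
square [ 0.404 -0.343 55.426 53.71  71.475] holder (0.405, -0.343)
```

View pics/fin.png

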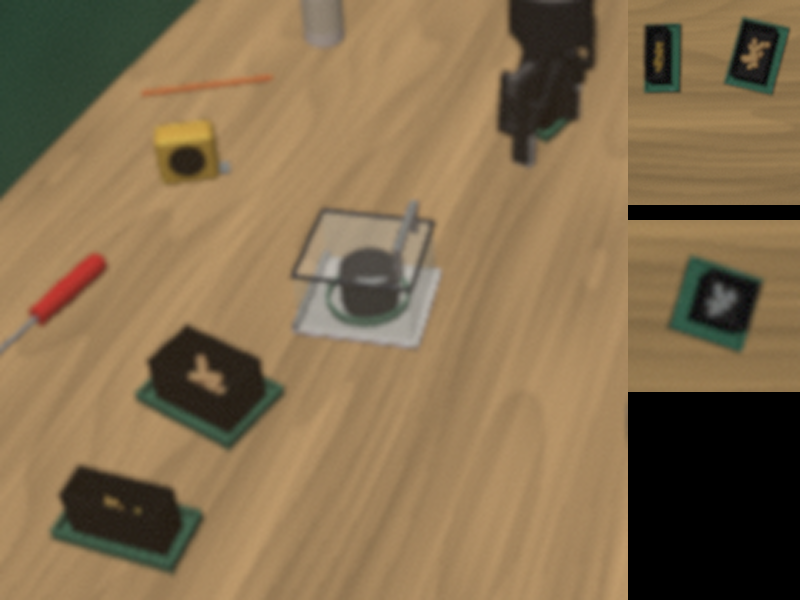

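The three rectangular bins sit upright and centred in their holders: wide at (207,380), slim at (125,515), square in the inset at (722,300). The tub is in the nest under the closed guard at (370,280), and the gripper touches nothing. Handing in.

```bash
python3 -c "
from rig import env
print(env.close_job())"
```

```text
the job is handed in; nothing more can be done
None
```

All four bins are in their matching holders, with the round tub in its nest under the fully closed guard, and I handed the job in at about 48 s of the 134 s allowed; no verdict was returned.

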